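Unclamp the carved printing block and lean it on the drying rest

TASK

The carved printing block is clamped upright in the bench clamp. Loosen the two thumbscrews one after the other by a quarter turn anticlockwise, so that their clamp fingers point square away from the block, lift the block out and gently lean it, right way up, on the drying rest: its foot on the board between the lip and the prongs, close to the lip, and its plain plywood back resting slanted against both prongs, so that the carved face looks outward over the lip and a little upward. Do not shift the ink jar, the brayer or the brush pot.

Things in the scene. Friction and masses are not known exactly. Their poses are not given: they have to be found in the camera images.
- clamp: Fixed bench clamp: dark steel foot plate 70 x 244 x 8 mm, slot for the block along its y axis (16 mm wide, floor 8 mm and wall tops 34 mm above the bench), at y = +104 and -104 mm a round post, 20 mm diameter, 108 mm high, with a thumbscrew on top. Origin: centre of its underside, on the bench; z up. The block's carved face looks along its +x.
- screw_left (a joint): Turn of the thumbscrew on the clamp's +y post, rad: 0 = its finger lies over the block's end, pointing to the block's middle; grows anticlockwise seen from above, stop at 1.65 (a quarter turn is 1.57). Starts at 0 to 0.25. The finger is clear of the block from about 1.0; loosened means over 1.1. Friction 0.05 N m: stays where it is left.
- screw_right (a joint): The same for the thumbscrew on the clamp's -y post: 0 = finger over the block's end, grows anticlockwise seen from above, stop at 1.65.
- screw_left_grip (a point): Middle of the upright thumb wing on the clamp's +y post, on its vertical turning axis, 136 mm above the bench. The wing is aluminium, 46 mm long along this point's y axis, 12 mm thick along its x, 34 mm high (top 17 mm above the point), and turns with the screw. 22 to 28 mm below the point is the steel clamp finger, 12 mm wide, reaching 33 mm from the axis.
- screw_right_grip (a point): The same point of the thumbscrew on the clamp's -y post, same sizes and axes.
- block_center (a point): Centre of the printing block, a slab 170 mm wide (its y), 100 mm high (its z, up at the start), 12 mm thick (its x), 0.16 to 0.34 kg. +x side: grey carved face with a pale beet motif; -x side: plain plywood. It starts upright in the clamp's slot, 2 mm free either side, top edge 108 mm above the bench and free in the middle for a pinch across its thickness.
- block: The same printing block; this origin is the centre of its underside (foot), 50 mm below block_center, same axes.
- rest: Fixed drying rest: pale wooden board 130 (x) x 200 (y) x 12 mm. Origin: centre of its underside, on the bench; z up; front is +x. Lip 12 mm above the board, along y, from x = 40 to 50 mm. Two upright steel prongs, 14 mm diameter, at x = -12, y = +55 and -55 mm: front sides at x = -5 mm, tops 65 mm above the board. Nothing stands between the prongs.
- ink_jar: Bystander: clear ink jar with black cap, 72 mm diameter, 85 mm high; origin at the centre of its underside.
- brayer: Bystander: hand roller lying down, rubber drum 38 mm diameter and 100 mm long along y, handle towards its -x, 184 mm long over all; origin on the bench under the drum.
- brush_pot: Bystander: steel pot 80 mm diameter, 110 mm high, with brushes up to 200 mm; origin at the centre of its underside.
Things that resemble listed ones, but are neither listed nor needed, are in the scene too. Of the things that look like the block, the smaller one is meant. Leave any pink look-alike of the rest alone.

How it is judged:
On the way, in this order (a step that is already met when the one before it is completed fails the run):
1. one of the thumbscrews is loosened (turned past 1.1 rad) (value of joint any of screw_left, screw_right above 1.1 rad), for 0.2 s.
2. both thumbscrews are loosened (value of joint each of screw_left, screw_right above 1.1 rad), for 0.2 s.
3. the block is lifted out of the clamp's slot (its foot higher than the slot walls) (z of block in the frame of clamp above 0.045 m), for 0.2 s.
At the end, for the whole second after the job is handed in: The block stands right way up on the rest's board, centre within 30 mm of the rest's middle sideways, yaw within 0.2 rad, at rest, leaning back on both prongs 0.17 to 0.65 rad (10 to 37 degrees) from upright, carved face outward over the lip and a little upward (angle between block_center's own z axis and vertical between 0.17 and 0.65 rad and angle between block_center's own x axis and vertical below 1.42 rad and angle between the y axis of block_center and the y axis of rest, either way round below 0.2 rad and x of block_center in the frame of rest between -0.003 and 0.022 m and y of block_center in the frame of rest between -0.03 and 0.03 m and z of block_center in the frame of rest between 0.05 and 0.07 m and contact force between block and rest above 0.3 N and linear speed of block below 0.02 m/s and angular speed of block below 0.1 rad/s); the robot touches nothing.
It fails at once if the block is dropped on or pressed against the rest with more than 40 N (contact force between block and rest above 40 N).
It fails at once if the ink jar is shifted by more than 30 mm (distance of ink_jar from where it was at the start of the episode above 0.03 m).
It fails at once if the brayer is shifted by more than 30 mm (distance of brayer from where it was at the start of the episode above 0.03 m).
It fails at once if the brush pot is shifted by more than 30 mm (distance of brush_pot from where it was at the start of the episode above 0.03 m).
It also fails if it takes over 61 s, if anything falls off the work surface, if the arm or the gripper's body presses on something with over 40 N, if the wrist force passes 120 N, or if a joint passes its speed limit or range.

ROBOT

A 6-joint arm with a two-finger parallel gripper is mounted at the origin on the work surface. World frame = base frame: x ahead of the robot, y to its left, z up, the work surface at z = 0. Lengths are in m, angles in rad, forces in N, time in s.
With the tool pointing down it reaches from about 0.3 to 0.775 m from the base axis. Payload 14.6 kg.
Tool frame: the origin (TCP) lies at the centre of the arm's flange, where the gripper is bolted on; the fingertips stand 199 mm ahead of it and the grasp point (between the pads) lies ctrl.tcp_to_grasp ahead of it (ctrl.tcp_to_grasp is the distance from the TCP to the grasp point, in m); z points along the fingers, y is the line along which they close (so a half turn about z gives the same grasp; the last joint's range is limited). The gripper opens to 94 mm and grips with 3 to 60 N. Pads are 16 mm wide; open, the fingers measure 119 mm over their backs; the gripper's body (75 mm by 177 mm) begins 78 mm behind the grasp point.
Start: joints at [-1.266, 0.3, 1.521, -0, 1.321, -0.067], TCP at [0.2, -0.512, 0.405] pointing down, gripper open.
Joint ranges: [-3.03, 3.03], [-0.79, 2.21], [0.23, 2.52], [-1.04, 4.18], [0, 3.07], [-2.55, 2.55]. Speed limits (rad/s): [2.22, 2.22, 2.57, 3.14, 3.14, 3.14].

INTERFACE

Orientations are given as [roll, pitch, yaw] about the fixed x, y, z axes, in that order (R = Rz(yaw) Ry(pitch) Rx(roll)).
In Python, from station import ctrl gives the robot as it stands. The module is installed in compiled form; this text tells all that it offers.
- The arm moves only by the shell command python3 -m jog 'ROWS' [OPENING] [FORCE]. ROWS is JSON, a list of rows, each a list of 6 numbers: the shift along the tool's x, y, z in cm, then the turn, a rotation vector about the tool's x, y, z in rad. In form: [[tx, ty, tz, ax, ay, az], ...]. A call has 1 to 8 rows; each row is the pose to reach, as a shift and turn from the pose commanded when the call began, along the tool's axes at that moment; what a row does not reach only later rows make up. A row lasts 1/10 s, in which the tool goes at most 50 mm and 8.59 degrees, less where a joint would pass 70% of its speed; a pose out of reach is approached as far as the arm can. A call with a gripper value outside its range is refused whole. OPENING is the opening in per cent of the stroke, from 0 (shut) to 100 (fully open), set as the call begins (- or left out, the last holds). The fingers move at their own pace and stop on an object; FORCE is the grip in N (left out, the last holds). Time passes only in rows, so rows that repeat a pose let the fingers close. It gives the time, the measured TCP pose, the force, the opening and the grip force at its end, in the units of the state.
- ctrl.get_obs(): the state, without advancing time (a new reading comes with each control period).
- ctrl.camera(name): name is "scene" or "top"; returns a dict with "img" (420x560x3 uint8, blue, green, red), "intrinsics" (3x3 intrinsics, pixels), "R" (3x3) and "t" (3): a world point X has camera coordinates R X + t. Camera axes: x right, y down, z forward; pixel columns grow to the right and rows downward; lengths in m; the calibration is good to about 2 mm. A picture is of the moment at which its call begins. There is no depth.
- ctrl.hand_in(): hands the job in; it is judged then, once.
The state is a dict: "time_s": time; "qpos": joint angles; "joint_vel": joint speeds; "tau": joint torques, N m; "ee_pos": TCP position; "eef_rot": TCP orientation; "force": force on the tool from outside, world axes, zero at the start; "moment": the same for the moment, N m; "grip_width": finger opening in m; "grip_force": force on a finger pad.
Only numpy, scipy, OpenCV 4.12 (cv2) and the standard library are available. Lean on these libraries where they do the work, as an engineer would, in place of code of your own. Each camera call takes 0.05 s, during which the arm holds its last target. There are 200 camera calls.

## Working session

There is one attempt and no reset: what is moved stays moved. The work goes in short steps, Python scripts to look and compute and a shell command to move; the robot and the scene stay as the last step left them, time stands still between calls to the robot, and variables do not carry over. Pictures are saved under pics/ and viewed, at most 10 in all, crops included, and the job is handed in when it is done.

```bash
mkdir -p pics; python3 - <<'E'
from station import ctrl
import cv2,numpy as np
for n in ("scene","top"):
    c=ctrl.camera(n); cv2.imwrite(f"pics/{n}0.png",c["img"]); np.savez(f"{n}0.npz",**c)
    print(n,np.round(c["intrinsics"],1).tolist(),np.round(c["R"],3).tolist(),np.round(c["t"],3).tolist())
o=ctrl.get_obs();print(o["ee_pos"],o["eef_rot"],o["grip_width"],ctrl.tcp_to_grasp,o["time_s"])
E
```

```text
scene [[523.2, 0.0, 272.3], [0.0, 523.2, 214.1], [0.0, 0.0, 1.0]] [[0.086, 0.996, -0.002], [0.73, -0.064, -0.68], [-0.677, 0.058, -0.733]] [-0.045, -0.32, 2.24]
top [[430.6, 0.0, 274.3], [0.0, 430.6, 208.3], [0.0, 0.0, 1.0]] [[-0.01, -1.0, 0.017], [-0.99, 0.008, -0.141], [0.141, -0.018, -0.99]] [-0.032, 0.557, 1.382]
[ 0.19978136 -0.51239904  0.40415929] [-3.14056682e+00 -4.90621478e-05  3.71781727e-01] 0.09424163670245785 0.1804 0.1
```

View pics/scene0.png

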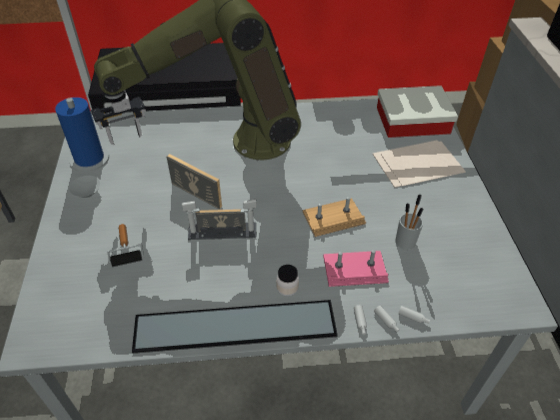

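View pics/top0.png

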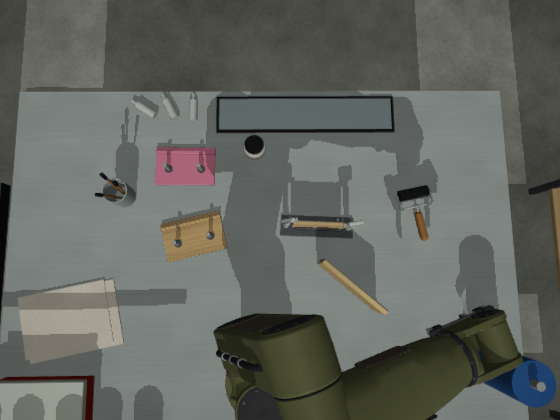

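The scene shows two block look-alikes: the smaller one is in the clamp (scene 221,219; top 317,225) and a larger one stands free (scene 194,181; top 352,287). There are also two rests, one pale wood (scene 335,217; top 195,238) and one pink (scene 356,267; top 185,167). I choose the clamped block and the wooden rest, and will check both in a close crop.

```bash
cat > h.py <<'E'
import numpy as np,cv2
from station import ctrl
def ray(c,u,v):
    K,R,t=c["intrinsics"],c["R"],c["t"]; d=R.T@np.linalg.solve(K,[u,v,1.]); return -R.T@t,d
def onz(c,u,v,z):
    o,d=ray(c,u,v); return o+d*(z-o[2])/d[2]
def proj(c,X):
    p=c["intrinsics"]@(c["R"]@np.asarray(X,float)+c["t"]); return p[:2]/p[2]
def crop(c,u,v,w,h,s): return cv2.resize(c["img"][v:v+h,u:u+w],None,fx=s,fy=s,interpolation=cv2.INTER_CUBIC)
E
python3 - <<'E'
from h import *
s=np.load("scene0.npz");t=np.load("top0.npz")
a=crop(t,270,195,100,50,8)
b=np.hstack([crop(s,180,190,80,60,5),crop(t,155,200,80,60,5)])[:200]
b=np.hstack([crop(s,180,192,80,52,5),crop(t,155,206,80,60,5)[:260]])
cv2.imwrite("pics/crop0.png",np.vstack([cv2.resize(a,(800,400))[:340],b]))
E
```

```text
(no output)
```

View pics/crop0.png

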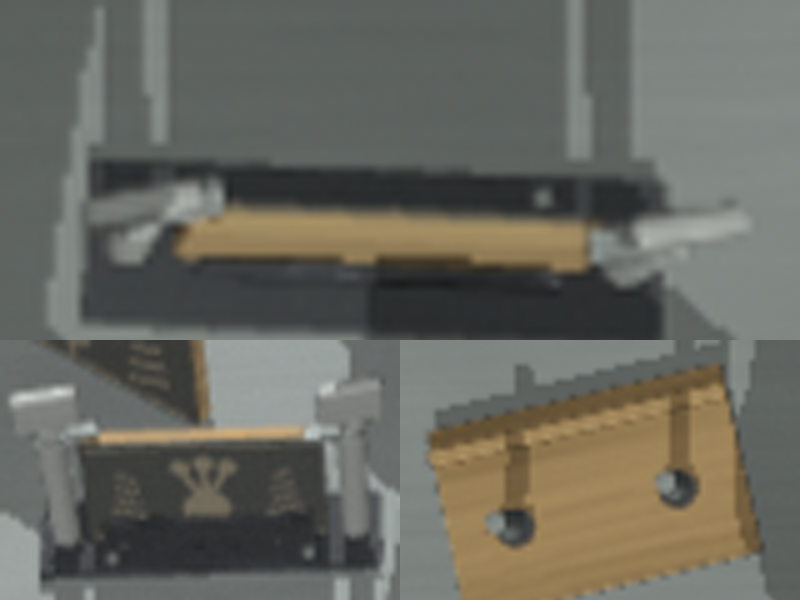

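The crop confirms it. The clamped block has its carved beet face towards +x and upright, with both fingers over its ends, and the wooden rest's lip is on the +x side. Next I measure.

```bash
python3 - <<'E'
from h import *
s=np.load("scene0.npz");t=np.load("top0.npz")
print("cams",-t["R"].T@t["t"],-s["R"].T@s["t"])
def blobs(c,lo,hi,box,n=4,mn=6):
    u,v,w,h=box; hsv=cv2.cvtColor(c["img"][v:v+h,u:u+w],cv2.COLOR_BGR2HSV)
    m=cv2.inRange(hsv,np.array(lo),np.array(hi)); 
    cs,_=cv2.findContours(m,0,cv2.CHAIN_APPROX_NONE)
    cs=sorted([k for k in cs if cv2.contourArea(k)>mn],key=cv2.contourArea)[::-1][:n]
    return [k+np.array([u,v]) for k in cs]
for nm,c,box,z in (("block top",t,(275,205,90,40),.108),("rest top",t,(150,200,85,70),.012)):
    for k in blobs(c,(10,60,90),(28,255,255),box,2):
        r=cv2.boxPoints(cv2.minAreaRect(k)); print(nm,cv2.contourArea(k),r.round(1).tolist()); print(np.array([onz(c,*p,z)[:2] for p in r]).round(4).tolist())
k=blobs(t,(0,0,0),(180,255,70),(272,205,90,40),1)[0]; r=cv2.boxPoints(cv2.minAreaRect(k));print("plate",np.array([onz(t,*p,.008)[:2] for p in r]).round(4).tolist())
for nm,c,box in (("wings top",t,(272,205,95,35)),("wings scene",s,(178,192,85,35))):
    for k in blobs(c,(0,0,135),(180,40,255),box,5):
        rr=cv2.minAreaRect(k);print(nm,cv2.contourArea(k),[np.round(x,1) for x in rr],np.array([onz(c,*p,.153)[:2] for p in cv2.boxPoints(rr)]).round(3).tolist())
for nm,c,box in (("prong top",t,(160,210,70,50)),("prong scene",s,(308,193,50,35))):
    for k in blobs(c,(0,0,0),(180,60,255),box,6,3):
        print(nm,cv2.contourArea(k),cv2.boundingRect(k))
E
```

```text
cams [ 0.35536772 -0.0104781   1.44732563] [ 1.75550764 -0.10482849  1.42522132]
block top 225.0 [[292.0, 227.0], [292.1000061035156, 220.6999969482422], [343.1000061035156, 221.8000030517578], [343.0, 228.10000610351562]]
[[0.4871, -0.0898], [0.5069, -0.0906], [0.502, -0.2507], [0.4822, -0.2496]]
rest top 2255.0 [[159.0, 224.1999969482422], [218.3000030517578, 210.1999969482422], [227.1999969482422, 248.10000610351562], [167.89999389648438, 262.0]]
[[0.5096, 0.3481], [0.555, 0.1511], [0.4281, 0.1206], [0.384, 0.3154]]
plate [[0.4743, -0.0549], [0.5132, -0.058], [0.495, -0.3003], [0.4561, -0.2963]]
wings top 367.0 [array([357.5, 221. ]), array([32., 17.]), np.float64(90.0)] [[0.548, -0.262], [0.548, -0.314], [0.45, -0.31], [0.451, -0.259]]
wings top 58.5 [array([280.7, 225. ]), array([35.3, 15.8]), np.float64(66.4)] [[0.529, -0.01], [0.548, -0.054], [0.449, -0.096], [0.431, -0.052]]
wings top 12.0 [array([293.9, 220.2]), array([5.7, 4.1]), np.float64(18.4)] [[0.5, -0.083], [0.512, -0.087], [0.506, -0.104], [0.495, -0.1]]
wings scene 423.0 [array([238. , 201.5]), array([19., 34.]), np.float64(90.0)] [[0.461, -0.172], [0.471, -0.055], [0.561, -0.061], [0.551, -0.174]]
wings scene 28.0 [array([188. , 202.9]), array([ 3.1, 12.4]), np.float64(81.9)] [[0.498, -0.306], [0.493, -0.265], [0.508, -0.263], [0.513, -0.304]]
wings scene 13.5 [array([256.3, 223. ]), array([8.3, 4.2]), np.float64(33.7)] [[0.611, -0.075], [0.596, -0.067], [0.619, -0.046], [0.633, -0.054]]
wings scene 12.5 [array([246. , 216.5]), array([2., 9.]), np.float64(0.0)] [[0.603, -0.097], [0.562, -0.095], [0.563, -0.088], [0.603, -0.09]]
wings scene 8.0 [array([195.3, 209.4]), array([2.3, 7.1]), np.float64(81.9)] [[0.532, -0.272], [0.529, -0.248], [0.54, -0.247], [0.542, -0.27]]
prong top 955.0 (160, 210, 70, 50)
prong top 41.0 (172, 240, 10, 7)
prong top 36.0 (206, 232, 8, 7)
prong scene 541.5 (308, 193, 50, 26)
```

```bash
python3 - <<'E'
from h import *
s=np.load("scene0.npz");t=np.load("top0.npz")
T=lambda x,y:(269.56+x/8,194.56+y/8)
S=lambda x,y:(179.6+x/5,191.6+(y-340)/5)
def sh(n,c,p,z): print(n,np.round(onz(c,*p,z)[:2],4))
sh("plate TL",t,T(92,160),.008);sh("plate BL",t,T(82,322),.008);sh("plate TR",t,T(658,180),.008)
sh("R wing top",t,T(692,222),.153);sh("R ends",t,T(635,232),.153);sh("R ends",t,T(750,214),.153)
sh("L wing top",t,T(155,200),.153);sh("L ends",t,T(88,210),.153);sh("L ends",t,T(222,190),.153)
for n,p in (("R a",(10,394)),("R b",(75,385)),("L a",(318,392)),("L b",(380,382))): sh("sc "+n,s,S(*p),.153)
sh("sc plate FL",s,S(40,580),.0);sh("sc plate FR",s,S(383,566),.0)
# wood edges of block top per column (subpixel by colour), top view
b=t["img"].astype(float); w=b[:,:,2]-b[:,:,0]
F=[];B=[]
for u in range(300,341):
    col=w[212:240,u]; m=np.where(col>30)[0]
    pk=np.median(col[m]); h=pk/2
    i,j=m[0],m[-1]
    i=np.where(col>h)[0][0]; j=np.where(col>h)[0][-1]
    F.append(onz(t,u,212+i-(col[i]-h)/(col[i]-col[i-1]),.108)[:2]); B.append(onz(t,u,212+j+(col[j]-h)/(col[j]-col[j+1]),.108)[:2])
for n,E in (("F",F),("B",B)):
    E=np.array(E); p=np.polyfit(E[:,1]+.17,E[:,0],1); print(n,"slope",p, "res",np.std(E[:,0]-np.polyval(p,E[:,1]+.17)))
# block top in scene
sh("sc block R",s,S(80,436),.108); sh("sc block top L",s,S(322,430),.108)
# rest: hull approx, prongs
for c,n,box in ((t,"top",(150,200,85,70)),(s,"scene",(300,190,75,50))):
    u,v,w_,h_=box; m=cv2.inRange(cv2.cvtColor(c["img"][v:v+h_,u:u+w_],cv2.COLOR_BGR2HSV),np.array((8,60,70)),np.array((28,255,255)))
    k=max(cv2.findContours(m,0,2)[0],key=cv2.contourArea); a=cv2.approxPolyDP(cv2.convexHull(k),2,True)[:,0]+[u,v]
    for p in a: print(n,p,onz(c,*p,.012)[:2].round(4),onz(c,*p,0)[:2].round(4),onz(c,*p,.024)[:2].round(4))
z=np.hstack([crop(s,300,190,75,50,7)[:,:400],np.zeros((350,1,3),np.uint8),crop(t,155,205,80,60,7)[:350,:399]])
cv2.imwrite("pics/rest.png",z)
E
```

```text
plate TL [ 0.5392 -0.0597]
plate BL [ 0.4709 -0.0547]
plate TR [ 0.5288 -0.2986]
R wing top [ 0.4952 -0.282 ]
R ends [ 0.4916 -0.2601]
R ends [ 0.4981 -0.3041]
L wing top [ 0.5053 -0.0784]
L ends [ 0.5017 -0.053 ]
L ends [ 0.5089 -0.1038]
sc R a [ 0.499  -0.3063]
sc R b [ 0.4943 -0.2625]
sc L a [ 0.5154 -0.0983]
sc L b [ 0.5097 -0.0558]
sc plate FL [ 0.5352 -0.3035]
sc plate FR [ 0.5435 -0.0597]
F slope [0.04787501 0.50400771] res 0.000268713054362179
B slope [0.04709807 0.485714  ] res 0.0006749560484251099
sc block R [ 0.4995 -0.264 ]
sc block top L [ 0.5085 -0.0971]
top [218 211] [0.5524 0.1521] [0.5541 0.1534] [0.5508 0.1507]
top [226 247] [0.4317 0.1246] [0.4323 0.1257] [0.431  0.1234]
top [168 261] [0.3874 0.3151] [0.3877 0.3178] [0.3871 0.3124]
top [161 224] [0.5101 0.3414] [0.5114 0.3443] [0.5089 0.3384]
scene [364 217] [0.4935 0.3396] [0.4827 0.3433] [0.5042 0.3358]
scene [365 222] [0.5181 0.3381] [0.5076 0.3419] [0.5286 0.3344]
scene [315 236] [0.5683 0.1478] [0.5582 0.15  ] [0.5784 0.1457]
scene [303 210] [0.4389 0.1214] [0.4277 0.1233] [0.45   0.1195]
scene [351 198] [0.3928 0.3105] [0.3812 0.3141] [0.4044 0.307 ]
```

View pics/rest.png

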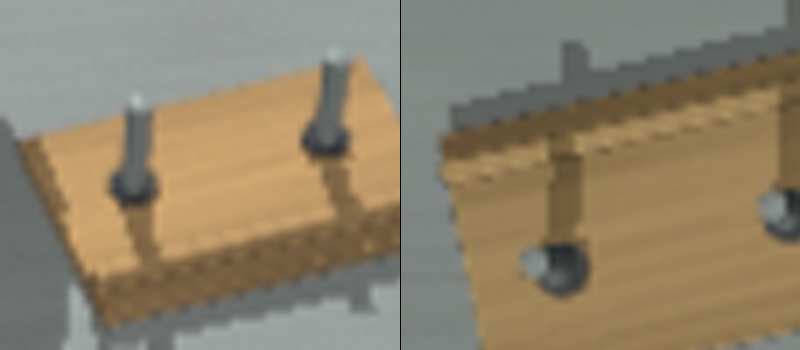

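Clamp yaw is about -0.05, and the wings are near R(.496,-.283) and L(.507,-.077) with world yaw about 0.13. The rest is at (.472,.232) with yaw about 0.222; in the left crop its prong feet show at scene px (319,217) and (347,210). Next I plan the first move to hover over the right wing.

```bash
cat >> h.py <<'E'
from scipy.spatial.transform import Rotation as Ro
def plan(g,yaw,tilt=0.,obs=None):
    """grasp point g, tool pointing down with given yaw; tilt = lean about world axis tool x"""
    o=ctrl.get_obs(); R0=Ro.from_euler('xyz',o["eef_rot"]); p0=np.array(o["ee_pos"])
    R1=Ro.from_euler('xyz',[np.pi,0,yaw])*Ro.from_rotvec([tilt,0,0])
    p1=np.array(g)-R1.apply([0,0,ctrl.tcp_to_grasp])
    print("t",round(o["time_s"],2),"grasp now",(p0+R0.apply([0,0,ctrl.tcp_to_grasp])).round(4),"rpy",np.round(o["eef_rot"],3),"F",np.round(o["force"],1),"w",round(o["grip_width"],4),"gf",np.round(o["grip_force"],1))
    print("row",(R0.inv().apply(p1-p0)*100).round(2).tolist(),(R0.inv()*R1).as_rotvec().round(3).tolist())
E
python3 -c "
from h import *
plan([.496,-.283,.185],1.70)"
```

```text
t 0.1 grasp now [ 0.1997 -0.5122  0.2238] rpy [-3.141 -0.     0.372] F [-0.1 -0.6  0. ] w 0.0942 gf 0.0
row [35.93, -10.61, 3.89] [-0.001, -0.001, -1.328]
```

```bash
R='[35.9,-10.6,3.9,0,0,-1.33]'; python3 -m jog '[[35.9,-10.6,3.9,0,0,-1.33],[35.9,-10.6,3.9,0,0,-1.33],[35.9,-10.6,3.9,0,0,-1.33],[35.9,-10.6,3.9,0,0,-1.33],[35.9,-10.6,3.9,0,0,-1.33],[35.9,-10.6,3.9,0,0,-1.33],[35.9,-10.6,3.9,0,0,-1.33],[35.9,-10.6,3.9,0,0,-1.33]]' 60 25
python3 -c "
from h import *
plan([.496,-.283,.185],1.70)"
```

```text
time_s: 0.9
ee_pos: [0.4979, -0.2807, 0.3648]
eef_rot: [-3.141, -0.001, 1.58]
force: [-0.4, -0.7, -0.4]
grip_width: 0.0563
grip_force: 0.0
t 0.9 grasp now [ 0.4978 -0.2805  0.1844] rpy [-3.141e+00 -1.000e-03  1.580e+00] F [-0.4 -0.7 -0.4] w 0.0563 gf 0.0
row [-0.23, -0.2, -0.06] [-0.001, -0.001, -0.12]
```

```bash
python3 -m jog '[[-0.2,-0.2,0,0,0,-0.12],[-0.2,-0.2,0,0,0,-0.12],[-0.2,-0.2,0,0,0,-0.12]]'
python3 - <<'E'
from h import *
s=ctrl.camera("scene");t=ctrl.camera("top")
cv2.imwrite("pics/a.png",np.hstack([crop(s,160,170,100,75,4),crop(t,310,180,100,75,4)]))
plan([.496,-.283,.140],1.70)
for n,c in (("s",s),("t",t)): print(n,[proj(c,[.496,-.283,z]).round(1).tolist() for z in (.153,.0)])
E
```

```text
time_s: 1.2
ee_pos: [0.4936, -0.2855, 0.3655]
eef_rot: [-3.141, -0.0, 1.688]
force: [0.9, 0.3, 0.9]
grip_width: 0.0567
grip_force: 0.0
t 1.3 grasp now [ 0.4934 -0.2856  0.1853] rpy [3.142 0.    1.688] F [-0.2 -0.4  0. ] w 0.0565 gf 0.0
row [0.23, 0.29, 4.53] [0.0, 0.0, -0.012]
s [[188.5, 201.3], [193.6, 230.9]]
t [[356.4, 222.0], [347.1, 227.0]]
```

View pics/a.png

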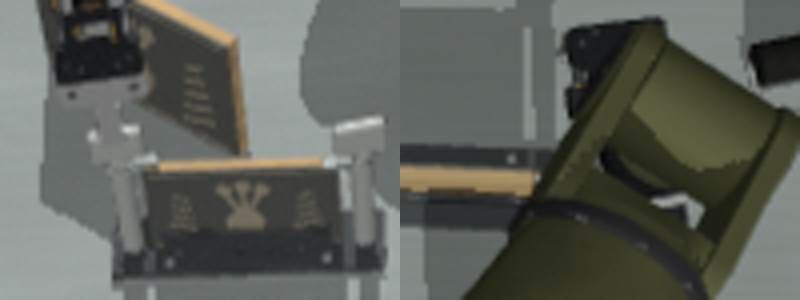

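The gripper is directly above the right wing in the scene view (wing at about px 188,205). I correct by 2 mm and descend.

```bash
python3 -m jog '[[0.2,0.3,1.5,0,0,0],[0.2,0.3,3,0,0,0],[0.2,0.3,4.4,0,0,0],[0.2,0.3,4.4,0,0,0]]'
python3 -m jog '[[0,0,0,0,0,0],[0,0,0,0,0,0],[0,0,0,0,0,0],[0,0,0,0,0,0],[0,0,0,0,0,0]]' 0 20
python3 -c "
from h import *
plan([.496,-.283,.140],1.70)"
```

```text
time_s: 1.7
ee_pos: [0.4962, -0.2828, 0.3191]
eef_rot: [-3.139, -0.002, 1.691]
force: [0.1, -0.3, -0.9]
grip_width: 0.0565
grip_force: 0.0
time_s: 2.2
ee_pos: [0.4965, -0.2829, 0.3219]
eef_rot: [3.141, 0.0, 1.692]
force: [0.4, -0.2, -0.5]
grip_width: 0.0197
grip_force: 0.0
t 2.2 grasp now [ 0.4966 -0.283   0.1415] rpy [3.141 0.    1.692] F [ 0.4 -0.2 -0.5] w 0.0197 gf 0.0
row [-0.0, -0.05, 0.15] [0.0, 0.0, -0.008]
```

```bash
python3 -m jog '[[0,0,0.1,0,0,0],[0,0,0.1,0,0,0],[0,0,0.1,0,0,0],[0,0,0.1,0,0,0]]'
```

```text
time_s: 2.6
ee_pos: [0.496, -0.2831, 0.3211]
eef_rot: [-3.14, -0.0, 1.692]
force: [-9.8, 0.7, 8.8]
grip_width: 0.0118
grip_force: 20.0
```

```bash
python3 -m jog '[[0,-0.1,0,0,0,-0.14],[0,-0.1,0,0,0,-0.28],[0,-0.1,0,0,0,-0.42],[0,-0.1,0,0,0,-0.56],[0,-0.1,0,0,0,-0.7],[0,-0.1,0,0,0,-0.84],[0,-0.1,0,0,0,-0.98],[0,-0.1,0,0,0,-1.12]]'
python3 -m jog '[[0,0,0,0,0,-0.12],[0,0,0,0,0,-0.24],[0,0,0,0,0,-0.24],[0,0,0,0,0,-0.24]]'
python3 -c "
from h import *
plan([.496,-.283,.140],1.70)"
```

```text
time_s: 3.4
ee_pos: [0.4949, -0.2837, 0.3211]
eef_rot: [-3.14, -0.001, 2.817]
force: [-10.1, -5.2, 7.0]
grip_width: 0.0122
grip_force: 20.0
time_s: 3.8
ee_pos: [0.4948, -0.2838, 0.3211]
eef_rot: [-3.14, -0.002, 3.052]
force: [-9.4, -7.2, 6.3]
grip_width: 0.0118
grip_force: 20.0
t 3.8 grasp now [ 0.4945 -0.2842  0.1407] rpy [-3.140e+00 -2.000e-03  3.052e+00] F [-9.4 -7.2  6.3] w 0.0118 gf 20.0
row [-0.11, 0.09, 0.07] [-0.003, 0.0, 1.352]
```

```bash
python3 -m jog '[[0,0,0,0,0,0],[0,0,0,0,0,0],[0,0,-3,0,0,0],[0,0,-6,0,0,0],[0,0,-6,0,0,0]]' 60
python3 -c "
from h import *
plan([.505,-.077,.195],1.70)"
```

```text
time_s: 4.3
ee_pos: [0.4959, -0.283, 0.3845]
eef_rot: [-3.139, 0.006, 3.052]
force: [-0.5, -0.7, -0.2]
grip_width: 0.0482
grip_force: 0.0
t 4.3 grasp now [ 0.4968 -0.2836  0.2041] rpy [-3.139  0.006  3.052] F [-0.5 -0.7 -0.2] w 0.0482 gf 0.0
row [0.93, 20.6, 0.85] [0.001, 0.007, 1.352]
```

```bash
python3 -m jog '[[0.9,20.6,0.9,0,0,1.36],[0.9,20.6,0.9,0,0,1.36],[0.9,20.6,0.9,0,0,1.36],[0.9,20.6,0.9,0,0,1.36],[0.9,20.6,0.9,0,0,1.36],[0.9,20.6,0.9,0,0,1.36],[0.9,20.6,0.9,0,0,1.36],[0.9,20.6,0.9,0,0,1.36]]'
python3 -m jog '[[0,0,0,0,0,0.15],[0,0,0,0,0,0.15],[0,0,0,0,0,0.15],[0,0,0,0,0,0.15]]'
python3 - <<'E'
from h import *
s=ctrl.camera("scene");t=ctrl.camera("top")
cv2.imwrite("pics/b.png",np.hstack([crop(s,170,165,100,75,4),crop(t,270,180,100,75,4)]))
plan([.505,-.077,.140],1.70)
E
```

```text
time_s: 5.1
ee_pos: [0.505, -0.0766, 0.3709]
eef_rot: [-3.141, -0.0, 1.888]
force: [0.6, -0.5, 0.2]
grip_width: 0.0565
grip_force: 0.0
time_s: 5.5
ee_pos: [0.505, -0.077, 0.3714]
eef_rot: [-3.141, -0.0, 1.747]
force: [0.3, 0.6, -0.2]
grip_width: 0.0566
grip_force: 0.0
t 5.6 grasp now [ 0.505  -0.077   0.1912] rpy [-3.142 -0.     1.746] F [0.1 0.3 0.6] w 0.0567 gf 0.0
row [0.0, -0.0, 5.12] [-0.0, -0.0, 0.046]
```

View pics/b.png

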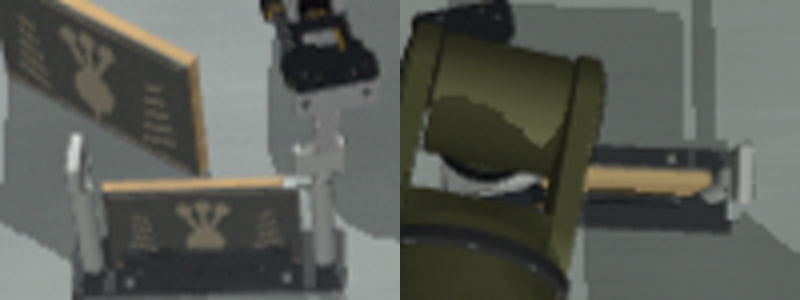

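The right wing has turned square (scene px 188,207; its finger is off the block end in the top view), and the gripper is above the left wing. I descend and grip.

```bash
python3 -m jog '[[0,0,2,0,0,0.04],[0,0,4,0,0,0.04],[0,0,5.1,0,0,0.04],[0,0,5.1,0,0,0.04],[0,0,5.1,0,0,0.04]]'
python3 -m jog '[[0,0,0,0,0,0],[0,0,0,0,0,0],[0,0,0,0,0,0],[0,0,0,0,0,0],[0,0,0,0,0,0],[0,0,0,0,0,0],[0,0,0,0,0,0],[0,0,0,0,0,0]]' 0 20
```

```text
time_s: 6.1
ee_pos: [0.5052, -0.0771, 0.3212]
eef_rot: [3.141, 0.0, 1.704]
force: [-0.1, -0.7, -0.3]
grip_width: 0.0563
grip_force: 0.0
time_s: 6.9
ee_pos: [0.5052, -0.077, 0.3208]
eef_rot: [3.14, 0.0, 1.704]
force: [5.5, 0.3, -2.7]
grip_width: 0.0124
grip_force: 20.0
```

```bash
python3 -m jog '[[0,0,0,0,0,-0.14],[0,0,0,0,0,-0.28],[0,0,0,0,0,-0.42],[0,0,0,0,0,-0.56],[0,0,0,0,0,-0.7],[0,0,0,0,0,-0.84],[0,0,0,0,0,-0.98],[0,0,0,0,0,-1.12]]'
python3 -m jog '[[0,0,0,0,0,-0.12],[0,0,0,0,0,-0.24],[0,0,0,0,0,-0.24],[0,0,0,0,0,-0.24]]'
python3 -m jog '[[0,0,0,0,0,0],[0,0,0,0,0,0],[0,0,-3,0,0,0],[0,0,-6,0,0,0],[0,0,-6,0,0,0]]' 60
python3 -c "
from h import *
plan([.5,-.178,.195],1.523)"
```

```text
time_s: 7.7
ee_pos: [0.5054, -0.0769, 0.3208]
eef_rot: [3.141, 0.002, 2.829]
force: [8.3, 2.8, -3.6]
grip_width: 0.012
grip_force: 20.0
time_s: 8.1
ee_pos: [0.5054, -0.0768, 0.3208]
eef_rot: [3.141, 0.002, 3.064]
force: [8.0, 3.5, -3.6]
grip_width: 0.0118
grip_force: 20.0
time_s: 8.6
ee_pos: [0.5052, -0.0771, 0.3842]
eef_rot: [-3.141, 0.005, 3.064]
force: [0.4, -0.8, -0.2]
grip_width: 0.0486
grip_force: 0.0
t 8.6 grasp now [ 0.5061 -0.0774  0.2038] rpy [-3.141  0.005  3.064] F [ 0.4 -0.8 -0.2] w 0.0486 gf 0.0
row [-0.26, -10.1, 0.9] [0.003, 0.005, 1.541]
```

```bash
python3 -m jog '[[-0.3,-10.3,0.9,0,0,1.54],[-0.3,-10.3,0.9,0,0,1.54],[-0.3,-10.3,0.9,0,0,1.54],[-0.3,-10.3,0.9,0,0,1.54],[-0.3,-10.3,0.9,0,0,1.54],[-0.3,-10.3,0.9,0,0,1.54],[-0.3,-10.3,0.9,0,0,1.54],[-0.3,-10.3,0.9,0,0,1.54]]'
python3 -m jog '[[0,0,0,0,0,0.15],[0,0,0,0,0,0.3],[0,0,0,0,0,0.34],[0,0,0,0,0,0.34],[0,0,0,0,0,0.34]]'
python3 -c "
from h import *
plan([.5005,-.180,.094],1.519)"
```

```text
time_s: 9.4
ee_pos: [0.4998, -0.18, 0.3708]
eef_rot: [-3.141, -0.001, 1.857]
force: [0.4, -0.2, 0.6]
grip_width: 0.0565
grip_force: 0.0
time_s: 9.9
ee_pos: [0.4999, -0.18, 0.3712]
eef_rot: [-3.141, -0.0, 1.525]
force: [0.2, -0.1, 0.5]
grip_width: 0.0563
grip_force: 0.0
t 9.9 grasp now [ 0.4998 -0.1799  0.1908] rpy [-3.141 -0.     1.525] F [ 0.2 -0.1  0.5] w 0.0563 gf 0.0
row [-0.0, 0.07, 9.68] [-0.001, -0.0, 0.006]
```

```bash
python3 -m jog '[[0,0.05,3,0,0,0.006],[0,0.05,6,0,0,0.006],[0,0.05,8.5,0,0,0.006],[0,0.05,9.7,0,0,0.006],[0,0.05,9.7,0,0,0.006],[0,0.05,9.7,0,0,0.006]]'
python3 -m jog '[[0,0,0,0,0,0],[0,0,0,0,0,0],[0,0,0,0,0,0],[0,0,0,0,0,0],[0,0,0,0,0,0],[0,0,0,0,0,0],[0,0,0,0,0,0],[0,0,0,0,0,0]]' 0 30
python3 - <<'E'
from h import *
c=ctrl.camera("scene")
cv2.imwrite("pics/c.png",crop(c,170,165,110,85,5))
plan([.5005,-.180,.20],1.519)
E
```

```text
time_s: 10.5
ee_pos: [0.5008, -0.1801, 0.2756]
eef_rot: [3.141, 0.0, 1.518]
force: [-0.2, 0.1, 0.7]
grip_width: 0.0561
grip_force: 0.0
time_s: 11.3
ee_pos: [0.5005, -0.18, 0.2747]
eef_rot: [-3.142, -0.0, 1.518]
force: [1.1, 1.0, 1.0]
grip_width: 0.0118
grip_force: 30.0
t 11.35 grasp now [ 0.5005 -0.18    0.0943] rpy [-3.142 -0.     1.518] F [0.4 0.5 0.3] w 0.012 gf 30.0
row [-0.0, -0.0, -10.57] [-0.0, -0.0, -0.001]
```

View pics/c.png

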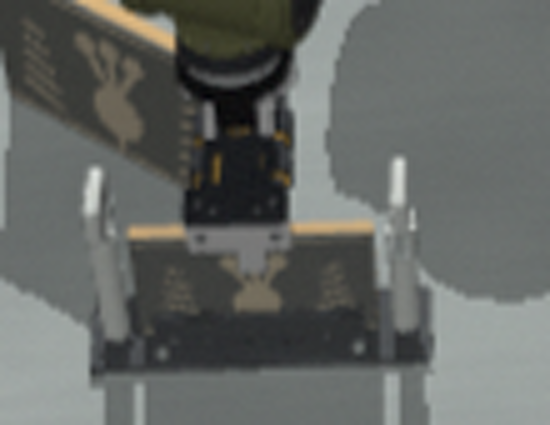

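Both wings stand square and the pads straddle the block's middle (scene px about 220,215). I lift it out and refine the rest position from the prong tips.

```bash
python3 -m jog '[[0,0,-2,0,0,0],[0,0,-4,0,0,0],[0,0,-7,0,0,0],[0,0,-10,0,0,0],[0,0,-13,0,0,0],[0,0,-15,0,0,0],[0,0,-15,0,0,0]]'
python3 - <<'E'
from h import *
s=np.load("scene0.npz");t=np.load("top0.npz")
def tri(a,b):
    (o1,d1),(o2,d2)=ray(s,*a),ray(t,*b); k=np.linalg.lstsq(np.c_[d1,-d2],o2-o1,rcond=None)[0]; p,q=o1+d1*k[0],o2+d2*k[1]; return p,q
print("tips",[np.round(x,4) for x in tri((347.1,197.3),(173.2,242.2))],[np.round(x,4) for x in tri((319.0,204),(207.8,233.8))])
Rz=np.array([[np.cos(.222),-np.sin(.222)],[np.sin(.222),np.cos(.222)]])
W=lambda x,y,z:[*(np.array([.472,.232])+Rz@[x,y]),z]
for n,X in (("tip+",(-.012,.055,.077)),("tip-",(-.012,-.055,.077)),("base+",(-.012,.055,.012)),("base-",(-.012,-.055,.012)),("FR bottom",(.065,-.1,0)),("FR top",(.065,-.1,.012)),("lipR",(.05,-.1,.024)),("BR top",(-.065,-.1,.012)),("BL top",(-.065,.1,.012))):
    print(n,proj(s,W(*X)).round(1),proj(t,W(*X)).round(1))
g=W(0,0,.25); print(g); plan(g,1.793,-.40)
E
```

```text
time_s: 12.05
ee_pos: [0.5005, -0.18, 0.4269]
eef_rot: [3.138, 0.001, 1.518]
force: [1.2, -0.2, -3.3]
grip_width: 0.0114
grip_force: 30.0
tips [array([0.4448, 0.2798, 0.0708]), array([0.4452, 0.2864, 0.0723])] [array([0.4707, 0.1727, 0.0722]), array([0.4709, 0.177 , 0.0729])]
tip+ [348.3 196.7] [174.  241.2]
tip- [320.  203.4] [208.  233.2]
base+ [346.5 209. ] [178.2 242.4]
base- [318.8 215.7] [210.7 234.9]
FR bottom [314.6 235.8] [219.4 210. ]
FR top [314.8 233.7] [219.  209.5]
lipR [313.5 228.4] [219.6 213.4]
BR top [302.4 208.4] [227.3 247.3]
BL top [351.9 196.8] [168.  261.2]
[np.float64(0.472), np.float64(0.232), 0.25]
t 12.05 grasp now [ 0.5011 -0.1803  0.2465] rpy [3.138e+00 1.000e-03 1.518e+00] F [ 1.2 -0.2 -3.3] w 0.0114 gf 30.0
row [39.08, -11.8, 0.97] [-0.394, 0.057, -0.271]
```

```bash
python3 -m jog '[[0,0,-3,0,0,0],[4,-1,-4,-0.05,0,-0.04],[8,-2.4,-4,-0.1,0.01,-0.08],[12,-3.6,-4,-0.15,0.02,-0.11],[16,-4.8,-4,-0.2,0.03,-0.14],[20,-6,-4,-0.25,0.04,-0.17],[24,-7.2,-4,-0.3,0.045,-0.2],[28,-8.4,-4,-0.35,0.05,-0.24]]'
python3 -c "
from h import *
plan([.4705,.231,.22],1.793,-.40)"
```

```text
time_s: 12.85
ee_pos: [0.4307, 0.1055, 0.463]
eef_rot: [2.789, -0.007, 1.763]
force: [0.8, -0.2, -2.7]
grip_width: 0.0118
grip_force: 30.0
t 12.85 grasp now [0.4917 0.1186 0.2937] rpy [ 2.789 -0.007  1.763] F [ 0.8 -0.2 -2.7] w 0.0118 gf 30.0
row [11.29, -3.37, 7.04] [-0.047, 0.004, -0.031]
```

```bash
python3 -m jog '[[4,-1.2,1,-0.02,0,-0.01],[8,-2.4,3,-0.04,0,-0.02],[11.3,-3.4,5.5,-0.05,0,-0.03],[11.3,-3.4,7,-0.05,0,-0.03],[11.3,-3.4,7,-0.05,0,-0.03],[11.3,-3.4,7,-0.05,0,-0.03]]'
python3 - <<'E'
from h import *
Rz=Ro.from_euler('z',.222)
plan(np.array([.4705,.231,0])+Rz.apply([0.0,0,.130]),1.793,-.40)
E
```

```text
time_s: 13.45
ee_pos: [0.4024, 0.2138, 0.3875]
eef_rot: [2.74, 0.004, 1.789]
force: [0.2, 0.4, -2.3]
grip_width: 0.0115
grip_force: 30.0
t 13.45 grasp now [0.4714 0.2284 0.2215] rpy [2.74  0.004 1.789] F [ 0.2  0.4 -2.3] w 0.0115 gf 30.0
row [0.21, -3.58, 8.41] [0.001, 0.005, -0.002]
```

```bash
python3 -m jog '[[0.1,-1.2,2.8,0,0.005,0],[0.2,-2.4,5.6,0,0.005,0],[0.2,-3.2,7.5,0,0.005,0],[0.2,-3.6,8.4,0,0.005,0],[0.2,-3.6,8.4,0,0.005,0],[0.2,-3.6,8.4,0,0.005,0]]'
python3 - <<'E'
from h import *
Rz=Ro.from_euler('z',.222)
s=ctrl.camera("scene");t=ctrl.camera("top")
cv2.imwrite("pics/d.png",np.hstack([crop(s,280,150,100,100,4),crop(t,150,180,100,100,4)]))
plan(np.array([.4705,.231,0])+Rz.apply([0.0,0,.105]),1.793,-.40)
E
```

```text
time_s: 14.05
ee_pos: [0.4022, 0.2155, 0.2978]
eef_rot: [2.737, -0.001, 1.791]
force: [0.8, -0.2, -2.1]
grip_width: 0.0122
grip_force: 30.0
t 14.15 grasp now [0.4714 0.2314 0.1321] rpy [ 2.737e+00 -1.000e-03  1.791e+00] F [ 0.1 -0.2 -1.9] w 0.012 gf 30.0
row [-0.01, -1.07, 2.45] [0.005, -0.0, -0.002]
```

View pics/d.png

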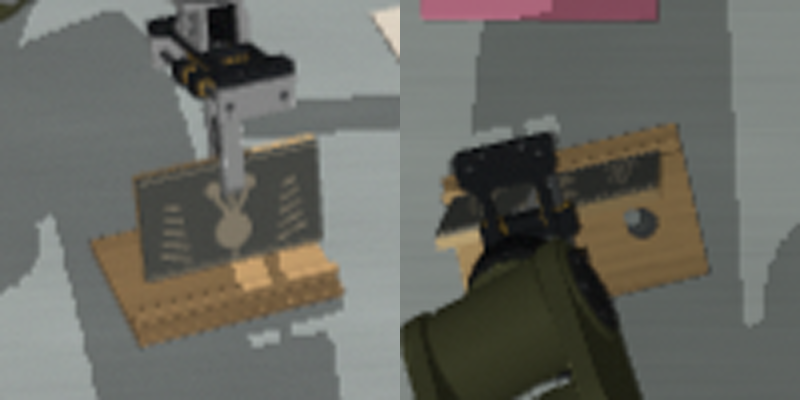

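The block hangs upright and tilted over the rest, between lip and prongs, carved face out (scene px 337,205). I lower it to about 10 mm above the board.

```bash
python3 -m jog '[[0,-0.5,1,0.005,0,0],[0,-0.9,2,0.005,0,0],[0,-1.15,2.5,0.005,0,0],[0,-1.15,2.5,0.005,0,0]]'
python3 -m jog '[[0,-0.1,0,0,0,0],[0,-0.1,0,0,0,0],[0,-0.2,0,0,0,0],[0,-0.2,0,0,0,0]]'
python3 -m jog '[[0,-0.1,0,0,0,0],[0,-0.1,0,0,0,0]]'
```

```text
time_s: 14.55
ee_pos: [0.4008, 0.2154, 0.2679]
eef_rot: [2.746, -0.0, 1.791]
force: [0.7, 1.0, -2.1]
grip_width: 0.0119
grip_force: 30.0
time_s: 14.95
ee_pos: [0.3992, 0.2151, 0.2685]
eef_rot: [2.744, -0.001, 1.791]
force: [-0.3, 0.8, -2.1]
grip_width: 0.0117
grip_force: 30.0
time_s: 15.15
ee_pos: [0.3983, 0.2149, 0.268]
eef_rot: [2.744, -0.001, 1.791]
force: [-0.5, 0.6, -2.7]
grip_width: 0.0117
grip_force: 30.0
```

```bash
for i in 1; do python3 -m jog '[[0,-0.1,0,0,0,0],[0,-0.1,0,0,0,0]]' | sed -n 2,4p; python3 -m jog '[[0,-0.1,0,0,0,0],[0,-0.1,0,0,0,0]]' | sed -n 2,4p;  python3 -m jog '[[0,-0.1,0,0,0,0],[0,-0.1,0,0,0,0]]'| sed -n 2,4p; done
python3 -c "
from h import *
plan([.4705,.231,.105],1.793,-.40)"
```

```text
ee_pos: [0.3974, 0.2147, 0.2675]
eef_rot: [2.744, -0.001, 1.791]
force: [0.4, 0.2, -3.3]
ee_pos: [0.3965, 0.2145, 0.2671]
eef_rot: [2.744, -0.001, 1.791]
force: [0.3, -0.6, -1.9]
ee_pos: [0.3956, 0.2143, 0.2667]
eef_rot: [2.744, -0.001, 1.791]
force: [-0.8, 0.6, -3.0]
t 15.75 grasp now [0.4637 0.2297 0.1004] rpy [ 2.744e+00 -1.000e-03  1.791e+00] F [-0.8  0.6 -3. ] w 0.0116 gf 30.0
row [-0.02, 0.77, -0.16] [-0.002, 0.0, -0.002]
```

```bash
python3 -m jog '[[0,-0.1,0,0,0,0],[0,-0.1,0,0,0,0]]' | sed -n 2,4p; python3 -m jog '[[0,-0.1,0,0,0,0],[0,-0.1,0,0,0,0]]' | sed -n 2,4p;  python3 -m jog '[[0,-0.1,0,0,0,0],[0,-0.1,0,0,0,0]]'| sed -n 2,4p
```

```text
ee_pos: [0.3947, 0.2141, 0.2664]
eef_rot: [2.744, -0.001, 1.791]
force: [0.1, 0.5, -3.0]
ee_pos: [0.3941, 0.214, 0.2663]
eef_rot: [2.743, -0.001, 1.791]
force: [3.8, 0.3, -2.1]
ee_pos: [0.3935, 0.2138, 0.2662]
eef_rot: [2.741, -0.001, 1.791]
force: [9.5, 1.3, -3.0]
```

Contact with the prongs is confirmed (9.5 N), within a millimetre of the estimate. I move forward about 6.5 mm and lower slowly onto the board.

```bash
python3 -m jog '[[0,0.3,0.12,0,0,0],[0,0.6,0.25,0,0,0],[0,0.5,0.5,0,0,0],[0,0.44,0.66,0,0,0],[0,0.44,0.66,0,0,0]]'
python3 -c "
from h import *
plan(np.array([.4705,.231,.0938])+Ro.from_euler('z',.222).apply([-.0026,0,0]),1.793,-.40)"
python3 -m jog '[[0,-0.04,0.09,0,0,0],[0,-0.04,0.09,0,0,0]]' | sed -n 2,4p
python3 -m jog '[[0,-0.04,0.09,0,0,0],[0,-0.04,0.09,0,0,0]]' | sed -n 2,4p
```

```text
time_s: 16.85
ee_pos: [0.3992, 0.2151, 0.2608]
eef_rot: [2.745, -0.0, 1.791]
force: [-0.8, -0.5, -2.7]
grip_width: 0.0116
grip_force: 30.0
t 16.85 grasp now [0.4672 0.2304 0.0944] rpy [ 2.745 -0.     1.791] F [-0.8 -0.5 -2.7] w 0.0116 gf 30.0
row [-0.02, -0.02, 0.08] [-0.003, 0.0, -0.002]
ee_pos: [0.3993, 0.2152, 0.2602]
eef_rot: [2.744, -0.001, 1.791]
force: [-0.3, -0.1, -3.0]
ee_pos: [0.3996, 0.2153, 0.2599]
eef_rot: [2.742, -0.001, 1.791]
force: [-0.9, -1.2, 4.0]
```

```bash
python3 -m jog '[[0,0.35,-0.02,-0.018,0,0],[0,0.35,-0.02,-0.018,0,0]]' - 10 >/dev/null 2>&1 & sleep 0; wait; python3 -c "
from h import *
o=ctrl.get_obs();print(o['ee_pos'],o['eef_rot'],o['force'])"
```

```text
[0.40238889 0.21584257 0.26071545] [ 2.72625723e+00 -4.38410869e-04  1.79113937e+00] [-5.80502666 -1.14469864  1.16890048]
```

I got the sign of the TCP shift wrong, so that move pushed the foot gently forward towards the lip (6 N). I undo it and look.

```bash
python3 -m jog '[[0,-0.2,0,0.01,0,0],[0,-0.35,0.0,0.018,0,0],[0,-0.35,0.0,0.018,0,0]]'
python3 - <<'E'
from h import *
s=ctrl.camera("scene");t=ctrl.camera("top")
cv2.imwrite("pics/e.png",np.hstack([crop(s,300,165,80,80,5),crop(t,150,190,80,80,5)]))
plan(np.array([.4705,.231,.0938])+Ro.from_euler('z',.222).apply([-.0026,0,0]),1.793,-.40)
E
```

```text
time_s: 17.75
ee_pos: [0.3997, 0.2153, 0.26]
eef_rot: [2.742, -0.001, 1.791]
force: [2.9, 0.9, 1.1]
grip_width: 0.0119
grip_force: 10.0
t 17.85 grasp now [0.4681 0.2308 0.0937] rpy [ 2.742e+00 -1.000e-03  1.791e+00] F [2.7 0.4 4.2] w 0.0119 gf 10.0
row [-0.03, -0.02, -0.01] [-0.0, -0.0, -0.002]
```

View pics/e.png

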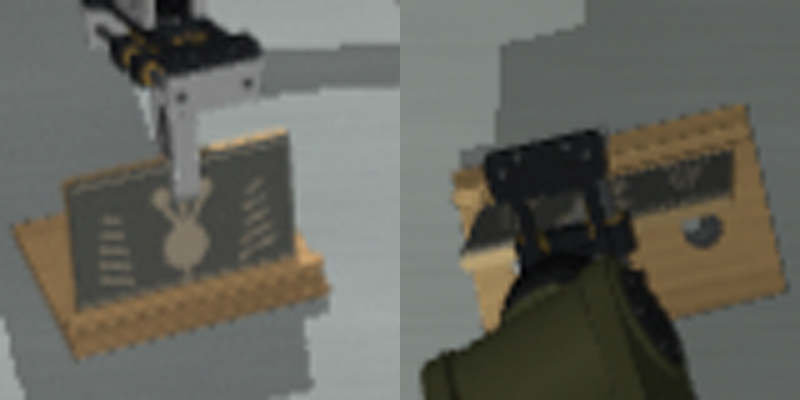

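The foot is seated behind the lip with the carved face out (scene px 336,210). I tilt back about the foot until the prongs take it.

```bash
python3 -m jog '[[0,-0.27,0,-0.01,0,0],[0,-0.53,0.01,-0.02,0,0],[0,-0.53,0.01,-0.02,0,0]]'|sed -n 2,4p
python3 -m jog '[[0,-0.27,0.0,-0.01,0,0],[0,-0.27,0.0,-0.01,0,0]]'|sed -n 2,4p
python3 -m jog '[[0,-0.27,0.0,-0.01,0,0],[0,-0.27,0.0,-0.01,0,0]]'|sed -n 2,4p
```

```text
ee_pos: [0.3946, 0.2142, 0.2577]
eef_rot: [2.721, -0.001, 1.791]
force: [0.7, -0.1, 6.2]
ee_pos: [0.3922, 0.2136, 0.2567]
eef_rot: [2.711, -0.001, 1.791]
force: [0.8, -0.4, 7.1]
ee_pos: [0.3899, 0.2131, 0.2556]
eef_rot: [2.701, -0.001, 1.792]
force: [1.8, 0.4, 7.2]
```

```bash
python3 -m jog '[[0,-0.2,-0.03,-0.0075,0,0],[0,-0.2,-0.03,-0.0075,0,0]]'|sed -n 2,4p
python3 -m jog '[[0,0,0,0,0,0],[0,0,0,0,0,0],[0,0,0,0,0,0],[0,0,0,0,0,0],[0,0,0,0,0,0]]' 40
python3 -m jog '[[0,0,-2,0,0,0],[0,0,-4,0,0,0],[0,0,-7,0,0,0],[0,0,-11,0,0,0],[0,0,-15,0,0,0],[0,0,-15,0,0,0]]'
python3 - <<'E'
from h import *
s=ctrl.camera("scene");t=ctrl.camera("top")
cv2.imwrite("pics/f.png",np.hstack([crop(s,300,165,80,80,5),crop(t,150,190,80,80,5)]))
E
```

```text
ee_pos: [0.3881, 0.2127, 0.2549]
eef_rot: [2.693, -0.001, 1.792]
force: [7.4, 2.0, 2.3]
time_s: 19.25
ee_pos: [0.3878, 0.2126, 0.2543]
eef_rot: [2.697, -0.001, 1.791]
force: [-0.0, 0.2, -0.0]
grip_width: 0.0373
grip_force: 0.0
time_s: 19.85
ee_pos: [0.324, 0.1983, 0.3939]
eef_rot: [2.689, -0.003, 1.792]
force: [0.1, 0.6, -0.3]
grip_width: 0.0375
grip_force: 0.0
```

View pics/f.png

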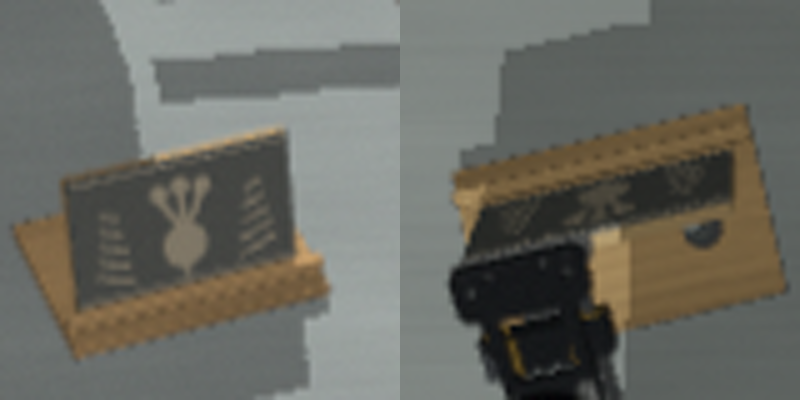

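The block leans on both prongs, foot behind the lip, carved face outward and upward, and the gripper is clear. I hand in.

```bash
python3 -c "
from station import ctrl
print(ctrl.hand_in())"
```

```text
the job is handed in; nothing more can be done
None
```

I loosened both thumbscrews, lifted the block out, leaned it on the wooden rest and handed in the job at about 20 s; no verdict came back, but the last picture showed the block leaning on the rest, carved face outward, with the gripper clear.

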